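# Nest the laundry measuring cups under the shelf and cover them

### The job

Put the detergent measuring set away: nest the blue cup in the grey tub that stands under the wire shelf, then the white cup in the blue one, each upright and fully home: the blue cup standing on the insert inside the tub, wherever that is set, and the white cup with its lip flat on the blue rim. Then set the red lid level and seated on the white cup. Lower each piece gently until it rests, do not drop or force it, let go of everything, do not bump the shelf, and leave the bottle, the jar and the brush undisturbed.

Things in the scene. Friction and masses are not known exactly. Their poses are not given: they have to be found in the camera images.
- rack: White wire shelf on two posts, fixed. Origin on the counter near the tub; z up, x points from the open front in under the shelf. Shelf 280 mm wide (y), 125 mm deep (x = +15 to +140 mm), underside 263 mm and top 277 mm up; 18 mm posts at x = +131, y = +-134 mm, on 6 mm foot plates; all else below is open. Seen from the robot it stands on the right, open to the left.
- shelf_edge (a point): Middle of the lower front edge of the shelf (rack frame x = +15, y = 0, z = 263 mm), a 14 mm square bar along the rack's y. An upright gripper over the tub would hit this bar; one that leans back to the rack's -x by 35 to 40 degrees passes. Axes as the rack's.
- tub: Grey round tub with a steel band, fixed, open on top, 66 mm high, 84 mm outside and 67 mm inside diameter. Inside, a rigid steel disc (the insert) is set at an unknown height, its top 22 to 46 mm above the tub's origin, different each time. The axis is within 5 mm of x = 0 and 20 mm of y = 0 in the rack frame. Origin: centre of the underside; z up.
- cup_m: Loose blue cup, upright, 78 mm high, 50 to 100 g. Origin: centre of the underside; z up. Foot widens from 50 to 62 mm diameter in the lowest 10 mm; wall 62 outside, 55.6 inside; lip ring 75 mm across at 46 to 50 mm height; above it a 62 mm wide, 28 mm tall collar to grip. Nested, it stands on the tub's insert and the lip stays clear of the rim.
- cup_s: Loose white cup, upright, 68 mm high, 35 to 70 g. Origin: centre of the underside; z up. Foot widens from 39 to 51 mm diameter in the lowest 10 mm; wall 51 outside, 44.6 inside; lip ring 63 mm across at 36 to 40 mm height; above it a 51 mm wide, 28 mm tall collar to grip. Nested, the lip rests on the blue rim and the origin is 42 mm above the blue cup's.
- lid: Loose red lid, right way up, 28 to 56 g. Origin: centre of the underside; z up. Locating plug 40 mm diameter, 0 to 6 mm height; plate 57 mm diameter, 6 to 11 mm; upright round knob 16 mm diameter, 11 to 39 mm. Seated, the plug is in the white cup's mouth, the plate on its rim and the origin 62 mm above the white cup's.
- bottle: Bystander: orange detergent bottle, 190 mm high, 72 mm diameter, upright. Origin: centre of the underside.
- jar: Bystander: green glass jar, 100 mm high, 72 mm diameter, upright. Origin: centre of the underside.
- brush: Bystander: scrubbing brush lying flat, bristles down, 130 x 50 x 36 mm, long along its x. Origin: centre of the underside.
There are look-alikes about, which are no part of the job. Leave any pink look-alike of the cup_s alone. Several things have the shape of the cup_m; the one meant has the colours described above.

How it is judged:
On the way, in this order (a step that is already met when the one before it is completed fails the run):
1. the blue cup sits in the grey tub, standing on its insert (z of cup_m in the frame of tub between 0.018 and 0.049 m and contact force between cup_m and tub above 0.2 N and horizontal distance between cup_m and tub below 0.005 m and angle between cup_m's own z axis and vertical below 0.06 rad), for 0.2 s.
2. the white cup sits fully home in the blue cup (all of step 1 and z of cup_s in the frame of cup_m between 0.038 and 0.045 m and horizontal distance between cup_s and cup_m below 0.005 m and angle between cup_s's own z axis and vertical below 0.06 rad), for 0.2 s.
3. the red lid sits level on the white cup (all of step 2 and z of lid in the frame of cup_s between 0.058 and 0.065 m and horizontal distance between lid and cup_s below 0.005 m and angle between lid's own z axis and vertical below 0.06 rad), for 0.2 s.
At the end, for the whole second after the job is handed in: The blue cup stands on the insert in the tub, the white cup is nested in the blue cup and the lid seated on the white cup (both within 3 mm of their seated heights): each on the axis of the one below within 5 mm, level within 0.06 rad, at rest and released (all of step 3 and linear speed of each of cup_m, cup_s, lid below 0.02 m/s and contact force between the fingers and cup_m below 0.1 N and contact force between the fingers and cup_s below 0.1 N and contact force between the fingers and lid below 0.1 N); the robot touches nothing.
It fails at once if the bottle, jar or brush is pushed more than 25 mm or tipped (distance of any of bottle, jar, brush from where it was at the start of the episode above 0.025 m or angle between any of bottle, jar, brush's own z axis and vertical above 0.3 rad).
It fails at once if the robot bumps the wire shelf with more than 10 N (contact force between any of the arm, the fingers and rack above 10 N).
It fails at once if a piece is pressed with more than 30 N onto the one below (contact force between cup_m and tub above 30 N or contact force between cup_s and cup_m above 30 N or contact force between lid and cup_s above 30 N).
It fails at once if a cup or the lid is dropped (it falls free faster than 0.25 m/s, about 3 mm) ((linear speed of cup_m above 0.25 m/s and contact force between the fingers and cup_m below 0.1 N) or (linear speed of cup_s above 0.25 m/s and contact force between the fingers and cup_s below 0.1 N) or (linear speed of lid above 0.25 m/s and contact force between the fingers and lid below 0.1 N)).
It also fails if it takes over 72 s, if anything falls off the work surface, if the arm or the gripper's body presses on something with over 40 N, if the wrist force passes 120 N, or if a joint passes its speed limit or range.

### The arm

A 6-joint arm with a two-finger parallel gripper is mounted at the origin on the work surface. World frame = base frame: x ahead of the robot, y to its left, z up, the work surface at z = 0. Lengths are in m, angles in rad, forces in N, time in s.
With the tool pointing down it reaches from about 0.25 to 0.8 m from the base axis. Payload 3.9 kg.
Tool frame: the origin (TCP) lies at the very end of the fingers, on their centre line; the grasp point (between the pads) lies 19 mm behind it; z points along the fingers, y is the line along which they close (so a half turn about z gives the same grasp; the last joint's range is limited). The gripper opens to 85 mm and grips with 20 to 120 N. Pads are 22 mm wide; open, the fingers measure 114 mm over their backs; the gripper's body (76 mm by 85 mm) begins 54 mm behind the grasp point. The pads swing forward as they close: fully open they stand 13 mm farther back than shut.
Start: joints at [-1.169, 0.26, -0.138, 1.173, 0, 1.571], TCP at [0.205, -0.483, 0.231] pointing down, gripper open.
Joint ranges: [-2.78, 2.78], [-0.83, 1.72], [-1.28, 1.37], [-1.9, 2.12], [-1.57, 1.48], [-3.14, 3.14]. Speed limits (rad/s): [2.57, 2.57, 3.14, 3.14, 3.14, 3.14].

### API

Orientations are given as a unit quaternion [x, y, z, w].
In Python, from station import sense, read_camera, finish_job gives the robot as it stands. The module is installed in compiled form; this text tells all that it offers.
- The arm moves only by the tool arm_command, never from a script. Its argument "increments" is a list of rows, each a list of 7 numbers: the shift along the tool's x, y, z scaled (see below), then the turn, a rotation vector about the tool's x, y, z scaled (see below), then the opening, from 0 (shut) to 1 (fully open). A call has 1 to 12 rows; each row is the pose to reach, as a shift and turn from the pose commanded when the call began, along the tool's axes at that moment; what a row does not reach only later rows make up. The controller multiplies each number of a shift by 800 mm and each number of a turn by pi/4 rad. A row lasts 1/10 s, in which the tool goes at most 50 mm and 8.59 degrees, less where a joint would pass 70% of its speed; a pose out of reach is approached as far as the arm can. A call with a number of a shift or a turn outside -1 to 1 is refused whole. A call with a gripper value outside its range is refused whole. The fingers move at their own pace and stop on an object; "force" is the grip in N (left out, the last holds). Time passes only in rows, so rows that repeat a pose let the fingers close. It gives the time, the measured TCP pose, the force, the opening and the grip force at its end, in the units of the state.
- sense(): the state, without advancing time (a new reading comes with each control period).
- read_camera(name): name is "side" or "top" or "wrist"; returns a dict with "pixels" (480x640x3 uint8, red, green, blue), "camera_matrix" (3x3 intrinsics, pixels), "world_to_cam" (4x4, takes a point from world to camera coordinates); the wrist camera has in their place "tool_from_camera" (4x4, takes a point from camera to tool coordinates, whose origin is the TCP and whose axes are the flange's). Camera axes: x right, y up, looking along -z (the intrinsics and any distortion apply to the point x, -y, -z); pixel columns grow to the right and rows downward; lengths in m; the calibration is good to about 2 mm. A picture is of the moment at which its call begins: read the wrist's pose just before it. There is no depth.
- finish_job(): hands the job in; it is judged then, once.
The state is a dict: "clock": time; "joints": joint angles; "qvel": joint speeds; "joint_torque": joint torques, N m; "eef_pos": TCP position; "orientation": TCP orientation; "wrist_force": force on the tool from outside, world axes, zero at the start; "wrist_torque": the same for the moment, N m; "grip_width": finger opening in m; "grasp_force": force on a finger pad.
Only numpy, scipy, OpenCV 4.12 (cv2) and the standard library are available. Lean on these libraries where they do the work, as an engineer would, in place of code of your own. Each camera call takes 0.05 s, during which the arm holds its last target. There are 200 camera calls.

## Working session

There is one attempt and no reset: what is moved stays moved. The work goes in short steps, Python scripts to look and compute and a tool call to move; the robot and the scene stay as the last step left them, time stands still between calls to the robot, and variables do not carry over. Pictures are saved under pics/ and viewed, at most 10 in all, crops included, and the job is handed in when it is done.

Besides the shell and the picture viewer there is one more tool, called after ">>>" as name(argument=value, ...) on one line, values as JSON. arm_command: Moves the arm, as the interface text tells. Its arguments: {"type":"object","properties":{"increments":{"type":"array"},"force":{"type":"number"}},"required":["increments"]}

```bash
mkdir -p pics; cat > h.py <<'E'
import numpy as np, cv2
from station import sense, read_camera
from scipy.spatial.transform import Rotation as R
def snap(n,f=None):
    s=sense(); c=read_camera(n)
    if f: cv2.imwrite('pics/'+f,c['pixels'][:,:,::-1])
    return s,c
E
python3 - <<'E'
from h import *
for n in('top','side'):
    s,c=snap(n,n+'0.png'); np.set_printoptions(precision=4,suppress=True)
    print(n,c.keys(),c['camera_matrix'],c['world_to_cam'])
s,c=snap('wrist','wrist0.png');print(c['tool_from_camera'],c['camera_matrix'],c.keys());print(s)
E
```

```text
top dict_keys(['pixels', 'camera_matrix', 'world_to_cam']) [[511.1022   0.     318.4138]
 [  0.     511.1022 238.4894]
 [  0.       0.       1.    ]] [[ 0.0207 -0.9998 -0.0031 -0.0342]
 [ 0.9985  0.0205  0.0515 -0.5428]
 [-0.0515 -0.0042  0.9987 -1.4019]
 [ 0.      0.      0.      1.    ]]
side dict_keys(['pixels', 'camera_matrix', 'world_to_cam']) [[541.3386   0.     308.8478]
 [  0.     541.3386 242.5748]
 [  0.       0.       1.    ]] [[-0.8482 -0.5297 -0.0043  0.4684]
 [ 0.287  -0.4664  0.8367 -0.2947]
 [-0.4452  0.7084  0.5476 -0.9686]
 [ 0.      0.      0.      1.    ]]
[[ 0.0007  0.9592  0.2827  0.0733]
 [ 1.     -0.0006 -0.0003 -0.0008]
 [-0.0002  0.2827 -0.9592 -0.1418]
 [ 0.      0.      0.      1.    ]] [[386.4572   0.     325.7958]
 [  0.     386.4572 234.523 ]
 [  0.       0.       1.    ]] dict_keys(['pixels', 'camera_matrix', 'tool_from_camera'])
{'clock': 0.1, 'joints': array([-1.1691,  0.2606, -0.1392,  1.1727,  0.    ,  1.5708]), 'qvel': array([ 0.0003, -0.0009,  0.0018,  0.0006, -0.0003,  0.0001]), 'joint_torque': array([ -0.0001, -40.6509,  25.4527,   0.0101,  -0.    ,   0.    ]), 'eef_pos': array([ 0.2051, -0.4826,  0.2306]), 'orientation': array([ 0.9799,  0.1995, -0.0002, -0.0009]), 'wrist_force': array([ 0.035 , -0.0278,  0.7259]), 'wrist_torque': array([-0.0601,  0.0014, -0.0006]), 'grasp_force': 0.0, 'grip_width': 0.08560539354396983}
```

View pics/top0.png

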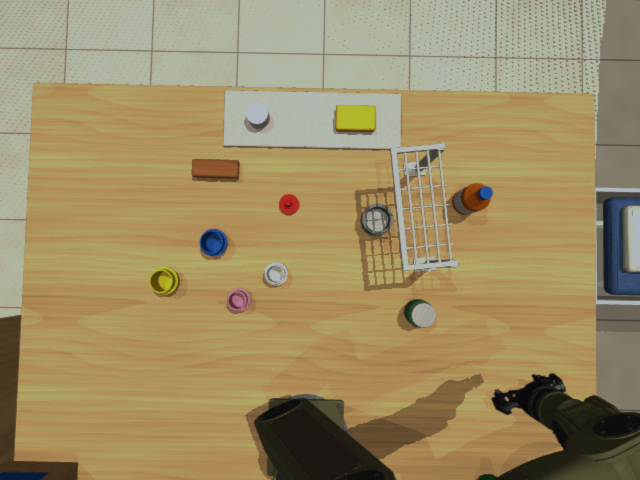

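View pics/side0.png

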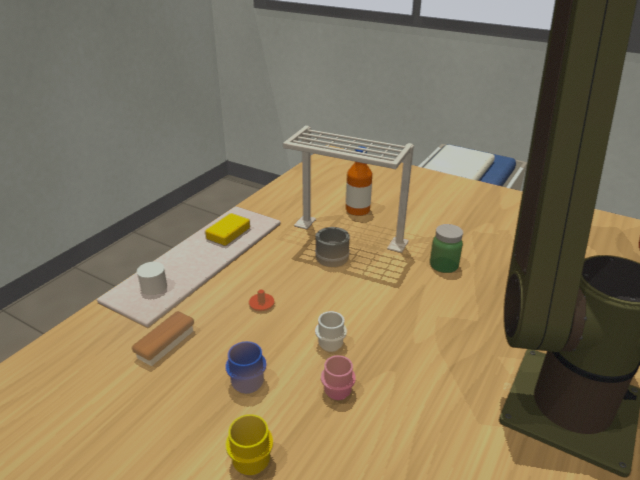

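The top view shows the blue cup at about (213,242), the white cup (276,274), the lid (289,205), the tub (376,220), and the shelf's front bar from (393,149) to (406,270). Decoys are yellow (164,281) and pink (238,300). The side view agrees: blue (246,368), white (331,332), lid (261,301), tub (333,246).

```bash
cat >> h.py <<'E'
def ray(c,uv,s=None):
    K=c['camera_matrix'];d=np.array([(uv[0]-K[0,2])/K[0,0],-(uv[1]-K[1,2])/K[1,1],-1.])
    if 'world_to_cam' in c: T=np.linalg.inv(c['world_to_cam'])
    else:
        W=np.eye(4);W[:3,:3]=R.from_quat(s['orientation']).as_matrix();W[:3,3]=s['eef_pos'];T=W@c['tool_from_camera']
    return T[:3,3],T[:3,:3]@d
def onz(c,uv,z,s=None):
    o,d=ray(c,uv,s);return o+d*(z-o[2])/d[2]
def proj(c,p,s=None):
    K=c['camera_matrix']
    if 'world_to_cam' in c: M=c['world_to_cam']
    else:
        W=np.eye(4);W[:3,:3]=R.from_quat(s['orientation']).as_matrix();W[:3,3]=s['eef_pos'];M=np.linalg.inv(W@c['tool_from_camera'])
    q=(M@np.append(p,1))[:3];return np.array([K[0,2]+K[0,0]*q[0]/-q[2],K[1,2]+K[1,1]*q[1]/q[2]])
def tri(r1,r2):
    A=[];b=[]
    for o,d in(r1,r2):
        d=d/np.linalg.norm(d);P=np.eye(3)-np.outer(d,d);A.append(P);b.append(P@o)
    return np.linalg.lstsq(np.vstack(A),np.hstack(b),rcond=None)[0]
def blob(c,name):
    h=cv2.cvtColor(c['pixels'],cv2.COLOR_RGB2HSV)
    lo,hi={'blue':((105,130,40),(125,255,255)),'red':((0,190,90),(6,255,255)),'yellow':((22,180,80),(32,255,255)),'pink':((150,60,80),(175,255,255))}[name]
    m=cv2.inRange(h,lo,hi);m=cv2.morphologyEx(m,cv2.MORPH_OPEN,np.ones((3,3)))
    cs,_=cv2.findContours(m,cv2.RETR_EXTERNAL,cv2.CHAIN_APPROX_NONE)
    return sorted(cs,key=cv2.contourArea,reverse=True)
E
python3 - <<'E'
from h import *
np.set_printoptions(precision=4,suppress=True)
s,t=snap('top');s,d=snap('side')
for n in('blue','red'):
    for nm,c in(('top',t),('side',d)):
        for k in blob(c,n)[:2]:
            x,y,w,h=cv2.boundingRect(k);print(n,nm,x,y,w,h,onz(c,(x+w/2,y+h/2),.04 if n=='blue' else .01))
print('rough')
print('blue rim tri',tri(ray(t,(213,242)),ray(d,(246,355))))
print('white rim top',onz(t,(276,273),.06), tri(ray(t,(276,273)),ray(d,(331,322))))
print('tub',onz(t,(376.5,219.5),.06),tri(ray(t,(376.5,219.5)),ray(d,(333,239))))
a,b=onz(t,(394,150),.277),onz(t,(406,268),.277);print('edge',a,b,np.linalg.norm(a-b),tri(ray(t,(394,150)),ray(d,(288,140))),tri(ray(t,(406,268)),ray(d,(409,156))))
T=cv2.resize(t['pixels'][130:350,130:500],None,fx=2,fy=2,interpolation=cv2.INTER_CUBIC)
cv2.imwrite('pics/crop.png',T[:,:,::-1])
E
```

```text
blue top 200 229 27 27 [0.5253 0.2619 0.04  ]
blue top 0 472 45 8 [-0.1066  0.7508  0.04  ]
blue side 235 363 10 4 [0.5406 0.2593 0.04  ]
blue side 255 355 7 7 [0.5213 0.2278 0.04  ]
red top 279 194 20 20 [0.6382 0.061  0.01  ]
rough
blue rim tri [0.5256 0.2568 0.0714]
white rim top [0.4464 0.0882 0.06  ] [0.446  0.0879 0.0603]
tub [ 0.5953 -0.1781  0.06  ] [ 0.5946 -0.1785  0.0592]
edge [ 0.7349 -0.1918  0.277 ] [ 0.4675 -0.2223  0.277 ] 0.26906492894357265 [ 0.7314 -0.1921  0.2833] [ 0.454  -0.2251  0.2944]
```

View pics/crop.png

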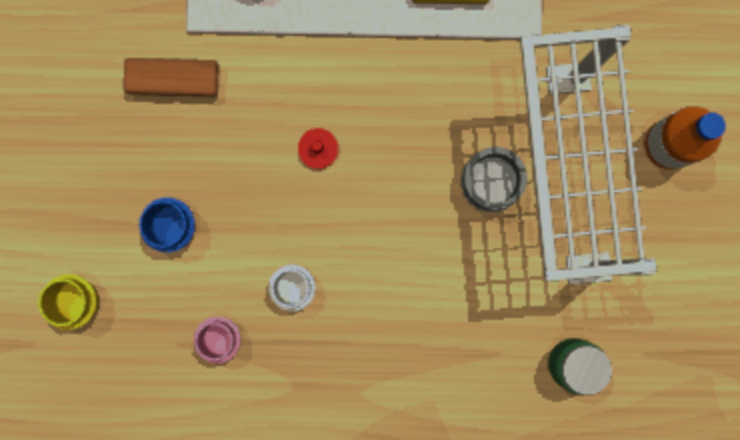

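```bash
cat >> h.py <<'E'
RX=np.array([.113,-.9936,0]);RX/=np.linalg.norm(RX);EZ=np.array([0,0,1.]);RY=np.cross(EZ,RX)
def ori(t):
    t=np.radians(t);z=-np.cos(t)*EZ+np.sin(t)*RX;x=-np.cos(t)*RX-np.sin(t)*EZ
    return R.from_matrix(np.c_[x,np.cross(z,x),z])
def inc(p,t,s=None):
    s=s or sense();r=R.from_quat(s['orientation']);q=(r.inv()*ori(t)).as_rotvec()
    print('row',np.round(r.inv().apply(np.array(p)-s['eef_pos'])/.8,4),np.round(q/(np.pi/4),4),'dist',np.linalg.norm(np.array(p)-s['eef_pos']))
def grasp2tcp(g,t): return np.array(g)+ori(t).as_matrix()[:,2]*.019
np.set_printoptions(precision=4,suppress=True)
E
python3 -c "
from h import *
inc([.53,.19,.30],0)"
```

```text
row [ 0.7026 -0.6154 -0.0858] [-0.0011 -0.0008 -1.6325] dist 0.7503628534911575
```

>>> arm_command(increments=[[0.35, -0.3, -0.09, 0, 0, -0.9, 1], [0.35, -0.3, -0.09, 0, 0, -0.9, 1], [0.35, -0.3, -0.09, 0, 0, -0.9, 1], [0.35, -0.3, -0.09, 0, 0, -0.9, 1], [0.35, -0.3, -0.09, 0, 0, -0.9, 1], [0.35, -0.3, -0.09, 0, 0, -0.9, 1], [0.35, -0.3, -0.09, 0, 0, -0.9, 1], [0.35, -0.3, -0.09, 0, 0, -0.9, 1]])

```text
clock: 1.05
eef_pos: [0.3702, -0.15, 0.3042]
orientation: [0.849, 0.528, 0.001, 0.0]
wrist_force: [-0.0, -0.2, -0.6]
grip_width: 0.0858
grasp_force: 0.0
```

```bash
python3 -c "
from h import *
inc([.53,.19,.30],0)"
```

```text
row [ 0.4695 -0.0093  0.0058] [ 0.0021 -0.0008 -0.7287] dist 0.3757340479108084
```

>>> arm_command(increments=[[0.47, -0.01, 0.006, 0, 0, -0.73, 1], [0.47, -0.01, 0.006, 0, 0, -0.73, 1], [0.47, -0.01, 0.006, 0, 0, -0.73, 1], [0.47, -0.01, 0.006, 0, 0, -0.73, 1], [0.47, -0.01, 0.006, 0, 0, -0.73, 1], [0.47, -0.01, 0.006, 0, 0, -0.73, 1], [0.47, -0.01, 0.006, 0, 0, -0.73, 1], [0.47, -0.01, 0.006, 0, 0, -0.73, 1], [0.47, -0.01, 0.006, 0, 0, -0.73, 1], [0.47, -0.01, 0.006, 0, 0, -0.73, 1], [0.47, -0.01, 0.006, 0, 0, -0.73, 1]])

```text
clock: 2.15
eef_pos: [0.5291, 0.1864, 0.2985]
orientation: [0.667, 0.745, -0.0, -0.0]
wrist_force: [1.0, -0.1, 0.2]
grip_width: 0.0855
grasp_force: 0.0
```

```bash
python3 -c "
from h import *
s,c=snap('wrist','w1.png');print(s['eef_pos'],s['joints'])
np.savez('w1.npz',px=c['pixels'],**{k:s[k] for k in('eef_pos','orientation')})
for n,z in(('blue',.05),('red',.0085)):
  k=blob(c,n)[0];x,y,w,h=cv2.boundingRect(k);print(n,x,y,w,h,onz(c,(x+w/2,y+h/2),z,s))
for p in([.5256,.259,.05],[.446,.088,.068],[.638,.061,.01]):print(proj(c,p,s))
"
```

```text
[0.5291 0.1864 0.2985] [ 0.3389  0.3066  0.1018  1.3668 -0.0003  1.7993]
blue 295 79 76 79 [0.5289 0.2616 0.05  ]
red 382 278 46 42 [0.642  0.0611 0.0085]
[329.2752 120.8725]
[234.9703 282.0143]
[401.9701 299.2532]
```

View pics/w1.png

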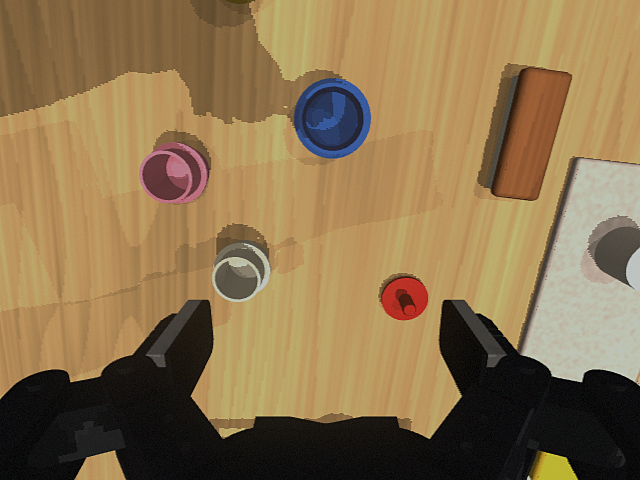

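The wrist view shows blue at (333,118), white at (241,271), the lid at (404,298) and pink at (175,173). The fingertips' near edges are at about (210,300) and (441,300).

```bash
python3 -c "
from h import *
s,c=snap('wrist')
r=R.from_quat(s['orientation'])
for z in(0,-.0065,-.013,-.02):print(z,[np.round(proj(c,s['eef_pos']+r.apply([x,y,z]),s),0) for x in (-.011,.011) for y in(-.0425,.0425)])
b=[.5285,.261]
T=38
inc(grasp2tcp([*b,.072],T)-ori(T).as_matrix()[:,2]*.09,T,s)
# rims in w1
g=cv2.cvtColor(c['pixels'],cv2.COLOR_RGB2HSV)
m=cv2.inRange(g,(0,0,95),(179,60,255));m[:,:195]=0;m[:,290:]=0;m[:230]=0;m[310:]=0
k=max(cv2.findContours(m,0,1)[0],key=cv2.contourArea);print(cv2.boundingRect(k),cv2.fitEllipse(k))
cv2.imwrite('pics/m.png',m)
print(onz(c,(241,271),.04,s),onz(c,(239,280),.068,s))
"
```

```text
0 [array([221., 333.]), array([426., 333.]), array([216., 284.]), array([430., 284.])]
-0.0065 [array([216., 341.]), array([430., 341.]), array([212., 291.]), array([435., 291.])]
-0.013 [array([212., 351.]), array([435., 351.]), array([207., 298.]), array([439., 298.])]
-0.02 [array([206., 362.]), array([440., 362.]), array([201., 307.]), array([445., 307.])]
row [0.1477 0.0094 0.2134] [-0.0018 -0.8441 -0.004 ] dist 0.2077782280542053
(212, 243, 58, 59) ((240.0611114501953, 271.5523986816406), (55.24790573120117, 60.08658981323242), 37.24419021606445)
[0.4464 0.0889 0.04  ] [0.4501 0.0906 0.068 ]
```

>>> arm_command(increments=[[0.148, 0.009, 0.213, 0, -0.844, 0, 1], [0.148, 0.009, 0.213, 0, -0.844, 0, 1], [0.148, 0.009, 0.213, 0, -0.844, 0, 1], [0.148, 0.009, 0.213, 0, -0.844, 0, 1], [0.148, 0.009, 0.213, 0, -0.844, 0, 1], [0.148, 0.009, 0.213, 0, -0.844, 0, 1], [0.148, 0.009, 0.213, 0, -0.844, 0, 1], [0.148, 0.009, 0.213, 0, -0.844, 0, 1], [0.148, 0.009, 0.213, 0, -0.844, 0, 1]], force=30)

```text
clock: 3.15
eef_pos: [0.5251, 0.3047, 0.132]
orientation: [0.633, 0.704, -0.214, 0.242]
wrist_force: [0.3, 0.6, 0.1]
grip_width: 0.0853
grasp_force: 0.0
```

```bash
python3 -c "
from h import *
s,c=snap('wrist','w2.png');print(s['eef_pos'],s['joints'])
for n,z in(('blue',.05),):
  k=blob(c,n)[0];x,y,w,h=cv2.boundingRect(k);print(n,x,y,w,h,onz(c,(x+w/2,y+h/2),z,s))
b=np.array([.5285,.261,0])
for r,z in((.0375,.048),(.031,.078),(.025,.0)):
  q=np.array([proj(c,b+[r*np.cos(a),r*np.sin(a),z],s) for a in np.linspace(0,6.28,60)]);print(r,q.min(0),q.max(0))
inc(grasp2tcp([*b[:2],.073],38)+ori(38).as_matrix()[:,2]*.0054,38,s)
"
```

```text
[0.5251 0.3047 0.132 ] [ 0.7822  0.7662  0.2645  1.5156 -0.5015  2.3626]
blue 262 137 118 141 [0.5274 0.2704 0.05  ]
0.0375 [260.8167 171.9291] [381.396  248.0244]
0.031 [267.4967 222.566 ] [374.7571 281.0245]
0.025 [285.3579 132.5985] [357.0075 185.6864]
row [ 0.0017 -0.0021  0.1223] [ 0.0014 -0.006  -0.009 ] dist 0.09786596725743371
```

View pics/w2.png

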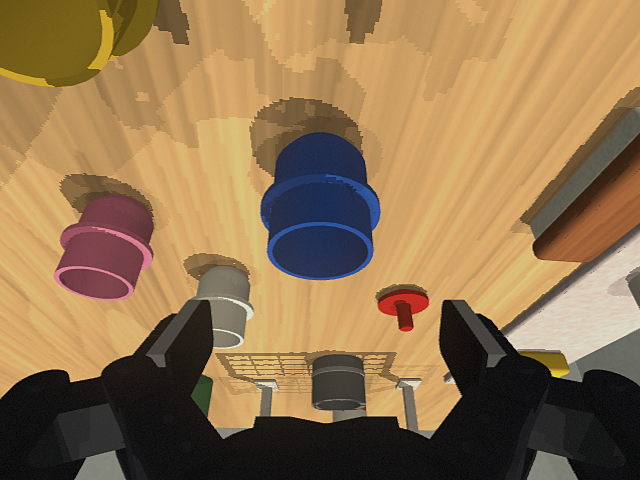

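The blue rim, lip and foot lie where I predicted (rim bottom at (320,279), lip 262–380), so the position is good to about 1–2 mm. Next is to approach and close.

>>> arm_command(increments=[[0, -0.002, 0.03, 0, 0, 0, 1], [0.001, -0.002, 0.06, 0, 0, 0, 1], [0.002, -0.002, 0.09, 0, 0, 0, 1], [0.002, -0.002, 0.122, 0, 0, 0, 1], [0.002, -0.002, 0.122, 0, 0, 0, 1], [0.002, -0.002, 0.122, 0, 0, 0, 0.6], [0.002, -0.002, 0.122, 0, 0, 0, 0.6], [0.002, -0.002, 0.122, 0, 0, 0, 0.6], [0.002, -0.002, 0.122, 0, 0, 0, 0.6], [0.002, -0.002, 0.122, 0, 0, 0, 0.6], [0.002, -0.002, 0.122, 0, 0, 0, 0.6]], force=30)

```text
clock: 4.3
eef_pos: [0.5295, 0.2482, 0.0524]
orientation: [0.63, 0.705, -0.216, 0.244]
wrist_force: [-1.5, 0.5, 6.9]
grip_width: 0.0614
grasp_force: 32.4
```

```bash
python3 -c "
from h import *
s,c=snap('wrist','w3.png');print(s['eef_pos'],s['grip_width'],s['grasp_force'],s['wrist_force'])
r=R.from_quat(s['orientation']);print(np.degrees(np.arccos(-r.as_matrix()[2,2])))
b=np.array([.5285,.261,0]);k=blob(c,'blue')[0];print(cv2.boundingRect(k))
for rr,z in((.0375,.048),(.031,.078),(.025,.0)):
  q=np.array([proj(c,b+[rr*np.cos(a),rr*np.sin(a),z],s) for a in np.linspace(0,6.28,60)]);print(rr,q.min(0),q.max(0))
"
```

```text
[0.5295 0.2482 0.0524] 0.06140497422276059 32.35232541337609 [-1.5442  0.4879  6.8534]
37.972036012480224
(235, 150, 183, 234)
0.0375 [225.5613 225.7871] [423.2104 322.186 ]
0.031 [232.3653 326.543 ] [416.8239 385.4676]
0.025 [269.488  149.7754] [378.9194 223.9006]
```

View pics/w3.png

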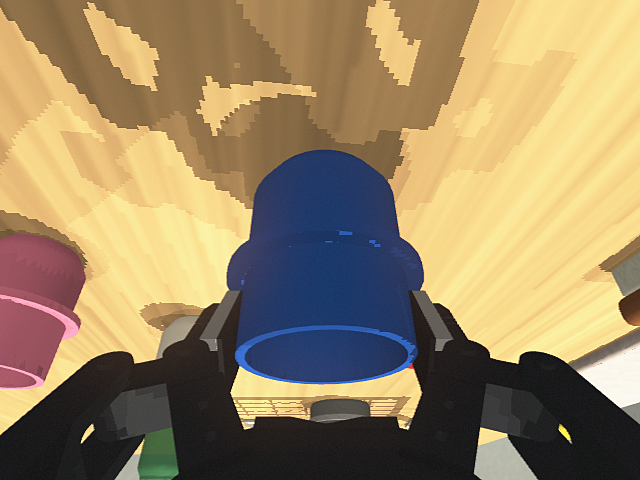

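Blue is gripped with its rim centred at (326,355), upright as predicted. Next is to lift it straight up.

>>> arm_command(increments=[[-0.008, 0, -0.01, 0, 0, 0, 0.6], [-0.025, 0, -0.032, 0, 0, 0, 0.6], [-0.05, 0, -0.064, 0, 0, 0, 0.6], [-0.075, 0, -0.096, 0, 0, 0, 0.6], [-0.092, 0, -0.118, 0, 0, 0, 0.6], [-0.092, 0, -0.118, 0, 0, 0, 0.6], [-0.092, 0, -0.118, 0, 0, 0, 0.6]])

```text
clock: 5.05
eef_pos: [0.5288, 0.2481, 0.1701]
orientation: [0.631, 0.705, -0.216, 0.242]
wrist_force: [-0.3, 0.1, -0.7]
grip_width: 0.0612
grasp_force: 32.9
```

```bash
python3 -c "
from h import *
s,c=snap('wrist');print(s['eef_pos'],s['grip_width'],s['grasp_force'],s['wrist_force'])
k=blob(c,'blue')[0];print(cv2.boundingRect(k))
_,t=snap('top');_,d=snap('side')
T=cv2.resize(t['pixels'][190:250,340:420],None,fx=5,fy=5,interpolation=cv2.INTER_CUBIC)
D=cv2.resize(d['pixels'][210:270,300:380],None,fx=5,fy=5,interpolation=cv2.INTER_CUBIC)
cv2.imwrite('pics/tub.png',np.hstack([T,D])[:,:,::-1])
"
```

```text
[0.5288 0.2481 0.1701] 0.06115165754182495 32.89391645696014 [-0.3384  0.1092 -0.7237]
(232, 177, 191, 207)
```

View pics/tub.png

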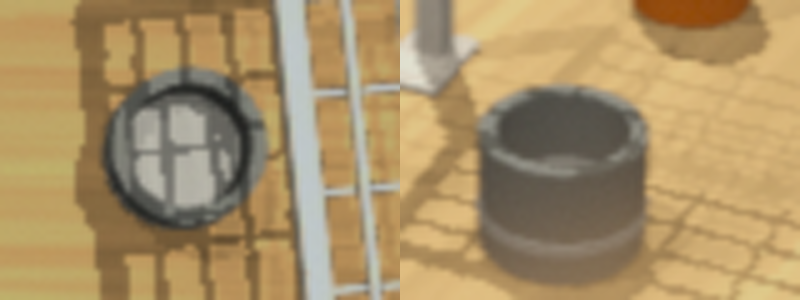

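```bash
python3 -c "
from h import *
s,c=snap('wrist');_,t=snap('top');_,d=snap('side')
print('tub',tri(ray(t,(376.8,219.4)),ray(d,(332.5,236))),onz(t,(376.8,219.4),.066),onz(d,(332.5,236),.066))
a,b=onz(t,(391.8,150),.263),onz(t,(403,268),.263);print(a,b)
a,b=onz(t,(340+(275-2)/5,190),.263),onz(t,(340+(306-2)/5,250),.263);print('edge',a,b)
h=cv2.cvtColor(c['pixels'],cv2.COLOR_RGB2HSV);m=cv2.inRange(h,(100,90,15),(130,255,255))
m=cv2.morphologyEx(m,cv2.MORPH_OPEN,np.ones((3,3)));k=max(cv2.findContours(m,0,1)[0],key=cv2.contourArea);print(cv2.boundingRect(k))
for y in range(140,390,15):
  x=np.nonzero(m[y])[0];print(y,x.min() if len(x) else 0,x.max() if len(x) else 0,end='; ')
w=cv2.imread('pics/w3.png')
h=cv2.cvtColor(w,cv2.COLOR_BGR2HSV);m=cv2.inRange(h,(100,90,15),(130,255,255));print()
for y in range(140,390,15):
  x=np.nonzero(m[y])[0];print(y,x.min() if len(x) else 0,x.max() if len(x) else 0,end='; ')
cv2.imwrite('pics/w4.png',c['pixels'][:,:,::-1])
"
```

```text
tub [ 0.5949 -0.178   0.0681] [ 0.595  -0.1782  0.066 ] [ 0.5965 -0.1808  0.066 ]
[ 0.738  -0.1888  0.263 ] [ 0.4673 -0.2178  0.263 ]
edge [ 0.6455 -0.1964  0.263 ] [ 0.5082 -0.2123  0.263 ]
(227, 150, 197, 234)
140 0 0; 155 307 352; 170 276 374; 185 267 385; 200 255 393; 215 253 395; 230 251 398; 245 241 410; 260 230 420; 275 227 423; 290 242 408; 305 241 410; 320 239 413; 335 237 415; 350 236 417; 365 239 409; 380 278 365; 
140 0 0; 155 295 352; 170 273 375; 185 259 389; 200 255 393; 215 253 395; 230 251 398; 245 241 410; 260 231 420; 275 227 423; 290 243 419; 305 241 410; 320 239 412; 335 237 414; 350 236 417; 365 239 408; 380 277 366;
```

View pics/w4.png

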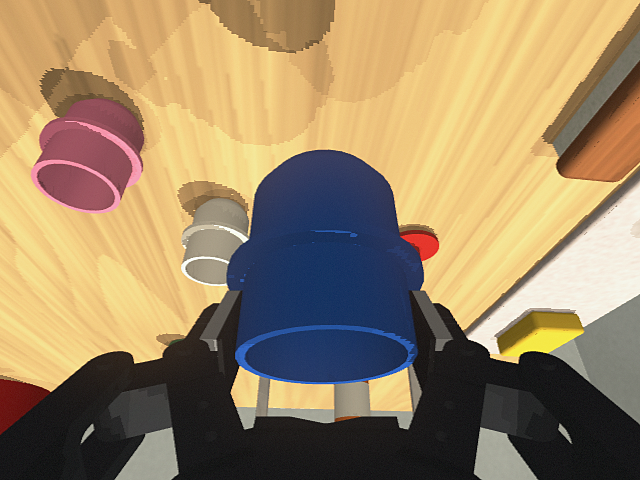

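The cup is unchanged in the grip (rim centre (326,353)). Tub is at about (.596,-.181). Next is to transfer to a staging pose 30 mm short of the tub.

```bash
python3 -c "
from h import *
t=np.array([.596,-.181,0])
inc(t-.0172*RX+[0,0,.157],38)"
```

```text
row [-0.4001  0.025   0.3318] [-0.0035  0.001  -0.0006] dist 0.41626122237759766
```

>>> arm_command(increments=[[-0.4, 0.025, 0.332, 0, 0, 0, 0.6], [-0.4, 0.025, 0.332, 0, 0, 0, 0.6], [-0.4, 0.025, 0.332, 0, 0, 0, 0.6], [-0.4, 0.025, 0.332, 0, 0, 0, 0.6], [-0.4, 0.025, 0.332, 0, 0, 0, 0.6], [-0.4, 0.025, 0.332, 0, 0, 0, 0.6], [-0.4, 0.025, 0.332, 0, 0, 0, 0.6], [-0.4, 0.025, 0.332, 0, 0, 0, 0.6], [-0.4, 0.025, 0.332, 0, 0, 0, 0.6], [-0.4, 0.025, 0.332, 0, 0, 0, 0.6], [-0.4, 0.025, 0.332, 0, 0, 0, 0.6], [-0.4, 0.025, 0.332, 0, 0, 0, 0.6]])

```text
clock: 6.55
eef_pos: [0.5945, -0.1625, 0.1571]
orientation: [0.63, 0.705, -0.217, 0.242]
wrist_force: [0.4, 0.2, -0.2]
grip_width: 0.061
grasp_force: 33.2
```

```bash
python3 -c "
from h import *
s,c=snap('wrist','w5.png');print(s['eef_pos'],s['joints'],s['wrist_force'])
r=R.from_quat(s['orientation']);print(np.degrees(np.arccos(-r.as_matrix()[2,2])),r.as_matrix()[:,1])
im=c['pixels'].copy()
b=np.array([.596,-.181,0])
for rr,z,cl in((.042,.066,(255,0,0)),(.0335,.066,(0,255,0)),(.042,.0,(255,255,0))):
  q=np.array([proj(c,b+[rr*np.cos(a),rr*np.sin(a),z],s) for a in np.linspace(0,6.28,60)]);print(rr,q.min(0),q.max(0))
  for u in q: cv2.circle(im,tuple(int(v) for v in np.round(u)),1,cl,-1)
cv2.imwrite('pics/w5o.png',im[:,:,::-1])
"
```

```text
[ 0.5945 -0.1625  0.1571] [ 0.0581  0.4279 -0.2767  0.8248 -0.6612  1.5017] [ 0.44    0.2121 -0.1895]
37.948772750584716 [ 0.9937  0.1124 -0.001 ]
0.042 [250.2709 118.2953] [395.7198 221.4856]
0.0335 [265.3145 131.9711] [380.8448 213.5804]
0.042 [261.4526  47.4392] [385.384  153.5784]
```

View pics/w5o.png

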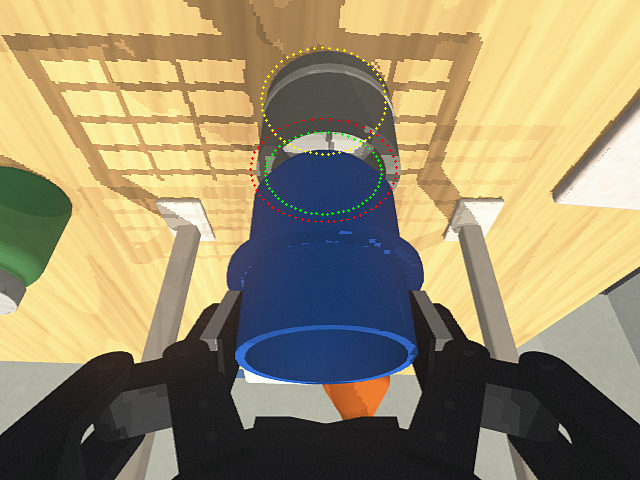

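The tub appears about 5 px to the right of my prediction and about 3 px lower, at columns 260–397 with its near base edge at row ~50. I'll quantify that.

```bash
python3 -c "
from h import *
w=cv2.imread('pics/w5.png');h=cv2.cvtColor(w,cv2.COLOR_BGR2HSV)
g=h[:,:,1]<70
for y in range(40,215,8):
  x=np.nonzero(g[y,230:430])[0]+230;print(y,(x.min(),x.max(),len(x)) if len(x) else '',end='; ')
print()
for x in(310,325,330,335,345): print(x,[int(v) for v in np.nonzero(g[:200,x])[0][:3]], h[40:64:2,x,1])
s=sense();_,c=snap('wrist')
for b in([.596,-.181,0],[.5985,-.1827,0],[.5985,-.1807,0]):
  b=np.array(b)
  rows={}
  P=[]
  for z in np.linspace(0,.066,34):
    for a in np.linspace(0,2*np.pi,400):P.append(proj(c,b+[.042*np.cos(a),.042*np.sin(a),z],s))
  P=np.array(P);print(b,P[:,1].min(),[(y,P[abs(P[:,1]-y)<2,0].min().round(1),P[abs(P[:,1]-y)<2,0].max().round(1)) for y in(64,80,96,112,128,144,160,176)])
"
```

```text
40 ; 48 ; 56 (np.int64(301), np.int64(355), 55); 64 (np.int64(288), np.int64(368), 81); 72 (np.int64(279), np.int64(377), 99); 80 (np.int64(273), np.int64(383), 111); 88 (np.int64(270), np.int64(386), 117); 96 (np.int64(267), np.int64(388), 122); 104 (np.int64(264), np.int64(391), 128); 112 (np.int64(263), np.int64(393), 131); 120 (np.int64(261), np.int64(395), 135); 128 (np.int64(262), np.int64(394), 133); 136 (np.int64(261), np.int64(395), 135); 144 (np.int64(260), np.int64(396), 137); 152 (np.int64(259), np.int64(397), 98); 160 (np.int64(257), np.int64(399), 66); 168 (np.int64(257), np.int64(400), 45); 176 (np.int64(258), np.int64(399), 24); 184 (np.int64(259), np.int64(396), 8); 192 ; 200 (np.int64(254), np.int64(254), 1); 208 (np.int64(253), np.int64(395), 2); 
310 [54, 55, 56] [127 126 127 128 126 128 130  22  30  31  33  33]
325 [51, 52, 53] [128 124 128 128 125 134  33  39  39  39  33  41]
330 [51, 52, 53] [127 126 124 125 125 133  35  38  34  40  35  35]
335 [51, 52, 53] [125 127 125 126 124 131  19  39  40  35  33  39]
345 [53, 54, 55] [128 125 125 123 126 127 132  36  39  
[... 516 characters left out ...]
(270.5), np.float64(382.7)), (96, np.float64(265.1), np.float64(387.6)), (112, np.float64(262.8), np.float64(390.1)), (128, np.float64(260.4), np.float64(392.5)), (144, np.float64(257.9), np.float64(395.0)), (160, np.float64(255.6), np.float64(397.5)), (176, np.float64(254.4), np.float64(398.6))]
[ 0.5985 -0.1807  0.    ] 47.633256071015325 [(64, np.float64(280.2), np.float64(373.3)), (80, np.float64(268.9), np.float64(384.6)), (96, np.float64(264.7), np.float64(388.8)), (112, np.float64(262.3), np.float64(391.2)), (128, np.float64(260.0), np.float64(393.8)), (144, np.float64(257.5), np.float64(396.3)), (160, np.float64(255.1), np.float64(398.8)), (176, np.float64(254.4), np.float64(399.3))]
```

```bash
python3 -c "
from h import *
d=cv2.imread('pics/side0.png');_,c=snap('side');_,t=snap('top')
b=np.array([.597,-.181,0.]);o,_=ray(c,(0,0));v=b-o;v[2]=0;v/=np.linalg.norm(v)
for z in(.066,.046,.04,.034,.028,.022):print(z,proj(c,b+.0335*v+[0,0,z]),'top: L,R',proj(t,b+.0335*(-RX)+[0,0,z]),proj(t,b+.0335*RX+[0,0,z]))
print('near inner rim',proj(c,b-.0335*v+[0,0,.066]),'near outer',proj(c,b-.042*v+[0,0,.066]))
for y in range(222,252):print(y,d[y,329:337].mean(0).round().astype(int),end=' ')
print()
w=cv2.imread('pics/top0.png')
print([(x,int(w[217:223,x].mean())) for x in range(358,396)])
i=inc(b*0+[.6004,-.1955,.1571],38)
"
```

```text
0.066 [332.521  228.7242] top: L,R [365.3818 219.8426] [390.3382 217.5255]
0.046 [332.3653 235.47  ] top: L,R [364.728  220.4915] [389.3248 218.2077]
0.04 [332.319  237.4726] top: L,R [364.5355 220.6825] [389.0265 218.4086]
0.034 [332.273  239.4657] top: L,R [364.3447 220.8719] [388.7307 218.6077]
0.028 [332.2272 241.4493] top: L,R [364.1555 221.0597] [388.4375 218.8051]
0.022 [332.1817 243.4234] top: L,R [363.9679 221.2459] [388.1467 219.0009]
near inner rim [332.182  243.4117] near outer [332.1368 245.3661]
222 [ 93 146 179] 223 [ 90 143 176] 224 [ 90 142 175] 225 [ 89 140 173] 226 [ 92 136 165] 227 [ 96 113 122] 228 [79 88 89] 229 [60 66 68] 230 [56 62 63] 231 [56 62 64] 232 [56 62 64] 233 [56 63 65] 234 [56 64 65] 235 [56 64 66] 236 [57 64 66] 237 [56 63 66] 238 [56 64 68] 239 [57 65 68] 240 [60 68 72] 241 [76 84 89] 242 [ 87  96 101] 243 [ 88  98 100] 244 [ 94 104 106] 245 [70 80 84] 246 [59 70 75] 247 [58 69 76] 248 [59 70 77] 249 [59 71 78] 250 [59 71 80] 251 [60 73 81] 
[(358, 96), (359, 94), (360, 76), (361, 56), (362, 77), (363, 111), (364, 112), (365, 101), (366, 97), (367, 127), (368, 145), (369, 154), (370, 156), (371, 146), (372, 110), (373, 106), (374, 118), (375, 139), (376, 141), (377, 143), (378, 151), (379, 153), (380, 151), (381, 128), (382, 98), (383, 105), (384, 118), (385, 109), (386, 94), (387, 93), (388, 45), (389, 45), (390, 85), (391, 111), (392, 115), (393, 118), (394, 127), (395, 125)]
row [-0.0328  0.0022  0.0261] [-0.0003 -0.0006  0.0001] dist 0.03358412087366574
```

>>> arm_command(increments=[[-0.016, 0.001, 0.013, 0, 0, 0, 0.6], [-0.033, 0.002, 0.026, 0, 0, 0, 0.6], [-0.033, 0.002, 0.026, 0, 0, 0, 0.6], [-0.033, 0.002, 0.026, 0, 0, 0, 0.6], [-0.033, 0.002, 0.026, 0, 0, 0, 0.6]])

```text
clock: 7.25
eef_pos: [0.5999, -0.196, 0.1572]
orientation: [0.63, 0.705, -0.217, 0.242]
wrist_force: [-0.1, 0.8, -0.7]
grip_width: 0.0609
grasp_force: 33.2
```

```bash
python3 -c "
from h import *
s,c=snap('wrist','w6.png');print(s['wrist_force'],s['eef_pos'])
h=cv2.cvtColor(c['pixels'],cv2.COLOR_RGB2HSV);g=h[:,:,1]<70
for y in range(40,215,16):
  x=np.nonzero(g[y,230:430])[0]+230;print(y,(int(x.min()),int(x.max())) if len(x) else '',end='; ')
print([int(np.nonzero(g[:200,x])[0][0]) for x in(310,326,340)])
b=np.array([.599,-.1828,0])
P=np.array([proj(c,b+[.042*np.cos(a),.042*np.sin(a),z],s) for z in np.linspace(0,.066,34) for a in np.linspace(0,2*np.pi,400)])
print(P[:,1].min(),[(y,P[abs(P[:,1]-y)<2,0].min().round(1),P[abs(P[:,1]-y)<2,0].max().round(1)) for y in(40+16*i for i in range(9)) if (abs(P[:,1]-y)<2).any()])
inc([.6004,-.1955,.0974],38,s)
"
```

```text
[-0.0725  0.7797 -0.6782] [ 0.5999 -0.196   0.1572]
40 (257, 393); 56 (252, 398); 72 (250, 400); 88 (249, 402); 104 (246, 405); 120 (244, 407); 136 (246, 404); 152 (255, 396); 168 (270, 380); 184 (259, 389); 200 (254, 254); [0, 0, 0]
-11.402230364250528 [(40, np.float64(257.4), np.float64(392.6)), (56, np.float64(254.2), np.float64(395.7)), (72, np.float64(251.3), np.float64(398.8)), (88, np.float64(248.0), np.float64(401.8)), (104, np.float64(244.9), np.float64(405.0)), (120, np.float64(242.5), np.float64(407.3)), (136, np.float64(243.8), np.float64(406.1)), (152, np.float64(249.7), np.float64(399.8)), (168, np.float64(262.6), np.float64(387.7))]
row [0.0464 0.0008 0.0586] [-0.0013 -0.001  -0.0008] dist 0.05978609637017598
```

>>> arm_command(increments=[[0.012, 0, 0.015, 0, 0, 0, 0.6], [0.024, 0, 0.029, 0, 0, 0, 0.6], [0.036, 0.001, 0.044, 0, 0, 0, 0.6], [0.047, 0.001, 0.058, 0, 0, 0, 0.6], [0.047, 0.001, 0.058, 0, 0, 0, 0.6], [0.047, 0.001, 0.058, 0, 0, 0, 0.6]])

```text
clock: 7.9
eef_pos: [0.6005, -0.1953, 0.0976]
orientation: [0.63, 0.705, -0.217, 0.242]
wrist_force: [-0.3, 0.4, 0.3]
grip_width: 0.0609
grasp_force: 33.2
```

>>> arm_command(increments=[[0.0015, 0, 0.002, 0, 0, 0, 0.6], [0.003, 0, 0.004, 0, 0, 0, 0.6], [0.0046, 0, 0.006, 0, 0, 0, 0.6], [0.0062, 0, 0.0079, 0, 0, 0, 0.6], [0.0062, 0, 0.0079, 0, 0, 0, 0.6]])

```text
clock: 8.4
eef_pos: [0.6004, -0.1957, 0.0894]
orientation: [0.63, 0.705, -0.217, 0.242]
wrist_force: [-0.7, -0.9, -0.2]
grip_width: 0.0609
grasp_force: 33.2
```

>>> arm_command(increments=[[0.0008, 0, 0.001, 0, 0, 0, 0.6], [0.0015, 0, 0.002, 0, 0, 0, 0.6], [0.0023, 0, 0.003, 0, 0, 0, 0.6], [0.0023, 0, 0.003, 0, 0, 0, 0.6]])

```text
clock: 8.8
eef_pos: [0.6005, -0.1957, 0.0863]
orientation: [0.63, 0.705, -0.217, 0.242]
wrist_force: [0.4, -1.4, 0.1]
grip_width: 0.061
grasp_force: 33.2
```

>>> arm_command(increments=[[0.0008, 0, 0.001, 0, 0, 0, 0.6], [0.0015, 0, 0.002, 0, 0, 0, 0.6], [0.0015, 0, 0.002, 0, 0, 0, 0.6], [0.0015, 0, 0.002, 0, 0, 0, 0.6]])

```text
clock: 9.2
eef_pos: [0.6006, -0.1958, 0.0845]
orientation: [0.63, 0.705, -0.217, 0.243]
wrist_force: [-0.4, -0.1, -1.8]
grip_width: 0.0613
grasp_force: 33.2
```

>>> arm_command(increments=[[0.0008, 0, 0.001, 0, 0, 0, 0.6], [0.0015, 0, 0.002, 0, 0, 0, 0.6], [0.0015, 0, 0.002, 0, 0, 0, 0.6]])

```text
clock: 9.5
eef_pos: [0.6005, -0.1958, 0.0823]
orientation: [0.63, 0.705, -0.217, 0.242]
wrist_force: [-0.2, -0.4, -2.2]
grip_width: 0.0613
grasp_force: 33.2
```

>>> arm_command(increments=[[0.0008, 0, 0.001, 0, 0, 0, 0.6], [0.0011, 0, 0.0015, 0, 0, 0, 0.6], [0.0011, 0, 0.0015, 0, 0, 0, 0.6]])

```text
clock: 9.8
eef_pos: [0.6007, -0.1959, 0.0818]
orientation: [0.63, 0.705, -0.217, 0.243]
wrist_force: [-2.2, 2.0, 4.6]
grip_width: 0.061
grasp_force: 33.6
```

>>> arm_command(increments=[[0.0004, 0, 0.0005, 0, 0, 0, 0.6], [0.0004, 0, 0.0005, 0, 0, 0, 0.6], [0.0004, 0, 0.0005, 0, 0, 0, 0.6]])

```text
clock: 10.1
eef_pos: [0.6007, -0.196, 0.0818]
orientation: [0.63, 0.705, -0.217, 0.243]
wrist_force: [-2.4, 4.8, 7.1]
grip_width: 0.0609
grasp_force: 33.9
```

```bash
python3 -c "
from h import *
s,c=snap('wrist','w7.png');print(s['wrist_force'],s['eef_pos'])
h=cv2.cvtColor(c['pixels'],cv2.COLOR_RGB2HSV);m=cv2.inRange(h,(100,90,15),(130,255,255))
for y in range(140,390,15):
  x=np.nonzero(m[y])[0];print(y,x.min() if len(x) else 0,x.max() if len(x) else 0,end='; ')
"
```

```text
[-2.3523  4.8412  7.1418] [ 0.6007 -0.196   0.0818]
140 0 0; 155 0 0; 170 0 0; 185 0 0; 200 308 337; 215 260 385; 230 250 398; 245 241 411; 260 230 420; 275 227 423; 290 242 419; 305 241 410; 320 239 412; 335 237 464; 350 235 417; 365 239 567; 380 278 364;
```

It stands on the insert (bottom at about 30 mm, force about 8 N) and is unchanged in the grip. Now I'll release it and back off.

>>> arm_command(increments=[[0, 0, 0, 0, 0, 0, 0.75], [0, 0, 0, 0, 0, 0, 0.85], [0, 0, 0, 0, 0, 0, 1], [0, 0, 0, 0, 0, 0, 1], [0, 0, 0, 0, 0, 0, 1], [0, 0, -0.02, 0, 0, 0, 1], [0, 0, -0.05, 0, 0, 0, 1], [0, 0, -0.1, 0, 0, 0, 1], [0, 0, -0.15, 0, 0, 0, 1], [0, 0, -0.15, 0, 0, 0, 1], [0, 0, -0.15, 0, 0, 0, 1]])

```text
clock: 11.25
eef_pos: [0.5932, -0.1218, 0.1757]
orientation: [0.63, 0.705, -0.216, 0.243]
wrist_force: [0.3, 0.3, 0.0]
grip_width: 0.0855
grasp_force: 0.0
```

```bash
cat >> h.py <<'E'
def circ(c,s,b,r,z):
    q=np.array([proj(c,np.array([*b,0])+[r*np.cos(a),r*np.sin(a),z],s) for a in np.linspace(0,6.28,90)]);return np.r_[q.min(0),q.max(0)].round(1)
E
python3 -c "
from h import *
s,c=snap('wrist','w8.png');print(s['wrist_force'],s['eef_pos'])
h=cv2.cvtColor(c['pixels'],cv2.COLOR_RGB2HSV);m=cv2.inRange(h,(100,90,15),(130,255,255));m=cv2.morphologyEx(m,cv2.MORPH_OPEN,np.ones((3,3)))
k=max(cv2.findContours(m,0,1)[0],key=cv2.contourArea);print(cv2.boundingRect(k))
for y in range(140,330,10):
  x=np.nonzero(m[y,:400])[0];print(y,x.min() if len(x) else 0,x.max() if len(x) else 0,end='; ')
b=np.array([.6007,-.196])-.0128*RX[:2];print(b)
print('lip',circ(c,s,b,.0375,.0294+.048),'rim',circ(c,s,b,.031,.0294+.078))
"
```

```text
[0.2918 0.3397 0.0371] [ 0.5932 -0.1218  0.1757]
(269, 164, 109, 110)
140 0 0; 150 0 0; 160 0 0; 170 293 351; 180 281 364; 190 275 369; 200 270 375; 210 269 377; 220 271 375; 230 277 368; 240 276 369; 250 276 369; 260 282 363; 270 301 344; 280 0 0; 290 0 0; 300 0 0; 310 0 0; 320 0 0; [ 0.5993 -0.1833]
lip [267.4 175.7 377.5 244.8] rim [273.8 221.4 371.  274.9]
```

```bash
python3 -c "
from h import *
Z=ori(38).as_matrix()[:,2]
p=grasp2tcp([.447,.089,.063],38)+Z*.003-Z*.1;print(p);inc(p,38)"
```

```text
[0.4416 0.1367 0.1245]
row [ 0.3089 -0.1511 -0.1615] [-0.0016 -0.0007 -0.0015] dist 0.30389836719084695
```

>>> arm_command(increments=[[0.309, -0.151, -0.161, 0, 0, 0, 1], [0.309, -0.151, -0.161, 0, 0, 0, 1], [0.309, -0.151, -0.161, 0, 0, 0, 1], [0.309, -0.151, -0.161, 0, 0, 0, 1], [0.309, -0.151, -0.161, 0, 0, 0, 1], [0.309, -0.151, -0.161, 0, 0, 0, 1], [0.309, -0.151, -0.161, 0, 0, 0, 1], [0.309, -0.151, -0.161, 0, 0, 0, 1], [0.309, -0.151, -0.161, 0, 0, 0, 1], [0.309, -0.151, -0.161, 0, 0, 0, 1]])

```text
clock: 12.3
eef_pos: [0.4422, 0.1349, 0.1245]
orientation: [0.631, 0.704, -0.217, 0.242]
wrist_force: [-0.5, -0.1, 0.4]
grip_width: 0.0853
grasp_force: 0.0
```

```bash
python3 -c "
from h import *
s,c=snap('wrist','w9.png');print(s['wrist_force'],s['eef_pos'],s['joints'])
h=cv2.cvtColor(c['pixels'],cv2.COLOR_RGB2HSV);m=cv2.inRange(h,(0,0,60),(179,75,255));m=cv2.morphologyEx(m,cv2.MORPH_OPEN,np.ones((3,3)))
m[:,:215]=0;m[:,430:]=0
for k in sorted(cv2.findContours(m,0,1)[0],key=cv2.contourArea)[-4:]:print(cv2.boundingRect(k),cv2.contourArea(k))
for y in range(110,330,8):
  x=np.nonzero(m[y])[0];print(y,x.min() if len(x) else 0,x.max() if len(x) else 0,end='; ')
b=[.447,.089]
print('\nlip',circ(c,s,b,.0315,.038),'rim',circ(c,s,b,.0255,.068),'foot',circ(c,s,b,.0195,.0))
"
```

```text
[-0.4854 -0.0964  0.3749] [0.4422 0.1349 0.1245] [ 0.6665  0.4888 -0.2978  1.1766 -0.5496  2.2406]
(391, 394, 39, 39) 482.5
(215, 408, 40, 31) 799.5
(305, 353, 33, 70) 922.0
(273, 147, 100, 126) 9533.0
110 0 0; 118 0 0; 126 0 0; 134 0 0; 142 0 0; 150 308 338; 158 296 349; 166 289 357; 174 286 360; 182 285 360; 190 280 365; 198 275 370; 206 274 372; 214 274 372; 222 277 369; 230 282 364; 238 281 364; 246 279 365; 254 281 364; 262 288 358; 270 305 341; 278 0 0; 286 0 0; 294 0 0; 302 0 0; 310 0 0; 318 0 0; 326 0 0; 
lip [273.8 178.7 373.5 241.4] rim [280.2 227.4 367.  274.6] foot [295.6 149.  352.  189.4]
```

White sits where predicted (lip columns 274–372, foot row 147). Go in.

```bash
python3 -c "
from h import *
Z=ori(38).as_matrix()[:,2]
p=grasp2tcp([.446,.0893,.0635],38)+Z*.003;print(p);inc(p,38)"
```

```text
[0.4475 0.0758 0.0462]
row [ 0.0018 -0.0016  0.123 ] [-0.0036 -0.0002 -0.0049] dist 0.09841684567589049
```

>>> arm_command(increments=[[0, -0.002, 0.03, 0, 0, -0.003, 1], [0.001, -0.002, 0.06, 0, 0, -0.003, 1], [0.002, -0.002, 0.09, 0, 0, -0.003, 1], [0.002, -0.002, 0.123, 0, 0, -0.003, 1], [0.002, -0.002, 0.123, 0, 0, -0.003, 1], [0.002, -0.002, 0.123, 0, 0, -0.003, 0.5], [0.002, -0.002, 0.123, 0, 0, -0.003, 0.5], [0.002, -0.002, 0.123, 0, 0, -0.003, 0.5], [0.002, -0.002, 0.123, 0, 0, -0.003, 0.5], [0.002, -0.002, 0.123, 0, 0, -0.003, 0.5], [0.002, -0.002, 0.123, 0, 0, -0.003, 0.5], [0.002, -0.002, 0.123, 0, 0, -0.003, 0.5]])

```text
clock: 13.55
eef_pos: [0.4479, 0.0782, 0.047]
orientation: [0.629, 0.706, -0.216, 0.243]
wrist_force: [-0.6, 1.7, 5.3]
grip_width: 0.0501
grasp_force: 31.2
```

```bash
cat >> h.py <<'E'
def wprof(c,r):
    h=cv2.cvtColor(c['pixels'],cv2.COLOR_RGB2HSV);m=cv2.inRange(h,(0,0,60),(179,75,255));m=cv2.morphologyEx(m,cv2.MORPH_OPEN,np.ones((3,3)))
    for y in r:
        x=np.nonzero(m[y,222:425])[0]+222;print(y,x.min() if len(x) else 0,x.max() if len(x) else 0,end='; ')
    print()
E
python3 -c "
from h import *
s,c=snap('wrist','w10.png');print(s['wrist_force'],s['eef_pos'],s['grip_width'],s['grasp_force'])
wprof(c,range(140,390,10))
b=[.446,.0893]
print('\nlip',circ(c,s,b,.0315,.038),'rim',circ(c,s,b,.0255,.068),'foot',circ(c,s,b,.0195,.0))
"
```

```text
[-0.644   1.6891  5.2833] [0.4479 0.0782 0.047 ] 0.05013479939493436 31.18020691908896
140 0 0; 150 0 0; 160 0 0; 170 315 333; 180 290 357; 190 279 369; 200 270 378; 210 266 381; 220 265 382; 230 264 384; 240 259 392; 250 250 400; 260 246 404; 270 245 404; 280 246 402; 290 243 409; 300 237 414; 310 232 419; 320 227 424; 330 222 424; 340 230 422; 350 255 395; 360 268 378; 370 0 0; 380 0 0; 

lip [241.4 228.3 402.1 309. ] rim [248.3 321.  394.6 371.1] foot [279.1 171.6 365.2 227.7]
```

>>> arm_command(increments=[[-0.008, 0, -0.01, 0, 0, 0, 0.5], [-0.025, 0, -0.032, 0, 0, 0, 0.5], [-0.05, 0, -0.064, 0, 0, 0, 0.5], [-0.075, 0, -0.096, 0, 0, 0, 0.5], [-0.094, 0, -0.121, 0, 0, 0, 0.5], [-0.094, 0, -0.121, 0, 0, 0, 0.5], [-0.094, 0, -0.121, 0, 0, 0, 0.5]])

```text
clock: 14.3
eef_pos: [0.4472, 0.0783, 0.1689]
orientation: [0.63, 0.706, -0.216, 0.242]
wrist_force: [-0.2, -0.1, -0.9]
grip_width: 0.0499
grasp_force: 31.4
```

```bash
python3 -c "
from h import *
s,c=snap('wrist');print(s['wrist_force'],s['eef_pos'],s['grip_width'],s['grasp_force'])
wprof(c,range(160,370,10))
inc(np.array([.6007,-.1954,.168])-.03*RX,38,s)
"
```

```text
[-0.2168 -0.0731 -0.8754] [0.4472 0.0783 0.1689] 0.049860338948982424 31.371073139621828
160 0 0; 170 318 330; 180 291 356; 190 279 368; 200 270 377; 210 267 381; 220 265 382; 230 264 383; 240 259 392; 250 250 400; 260 246 403; 270 245 405; 280 246 418; 290 243 409; 300 237 414; 310 232 419; 320 227 424; 330 222 424; 340 230 421; 350 255 395; 360 268 395; 
row [-0.255   0.152   0.1999] [-0.0002 -0.0023 -0.    ] dist 0.2863534017315891
```

>>> arm_command(increments=[[-0.255, 0.152, 0.2, 0, 0, 0, 0.5], [-0.255, 0.152, 0.2, 0, 0, 0, 0.5], [-0.255, 0.152, 0.2, 0, 0, 0, 0.5], [-0.255, 0.152, 0.2, 0, 0, 0, 0.5], [-0.255, 0.152, 0.2, 0, 0, 0, 0.5], [-0.255, 0.152, 0.2, 0, 0, 0, 0.5], [-0.255, 0.152, 0.2, 0, 0, 0, 0.5], [-0.255, 0.152, 0.2, 0, 0, 0, 0.5], [-0.255, 0.152, 0.2, 0, 0, 0, 0.5], [-0.255, 0.152, 0.2, 0, 0, 0, 0.5]])

```text
clock: 15.35
eef_pos: [0.5964, -0.1648, 0.1671]
orientation: [0.629, 0.706, -0.218, 0.242]
wrist_force: [-1.2, -1.0, 0.8]
grip_width: 0.05
grasp_force: 31.5
```

```bash
python3 -c "
from h import *
s,c=snap('wrist','w11.png');print(s['wrist_force'],s['eef_pos'])
h=cv2.cvtColor(c['pixels'],cv2.COLOR_RGB2HSV);m=cv2.inRange(h,(100,90,15),(130,255,255))
for y in range(60,240,10):
  x=np.nonzero(m[y])[0];print(y,x.min() if len(x) else 0,x.max() if len(x) else 0,end='; ')
b=[.5993,-.1833]
print('\nlip',circ(c,s,b,.0375,.0294+.048),'rim',circ(c,s,b,.031,.0294+.078))
inc([.6007,-.1954,.168],38,s)
"
```

```text
[-1.168  -0.981   0.8012] [ 0.5964 -0.1648  0.1671]
60 0 0; 70 0 0; 80 0 0; 90 0 0; 100 0 0; 110 0 0; 120 299 352; 130 282 369; 140 277 375; 150 268 383; 160 264 388; 170 262 390; 180 263 389; 190 266 386; 200 379 381; 210 382 382; 220 0 0; 230 0 0; 
lip [260.7 127.7 390.7 219.1] rim [267.5 180.3 383.8 251.9]
row [-0.0311  0.0009  0.0228] [-0.0021 -0.001   0.0044] dist 0.030884708955499503
```

>>> arm_command(increments=[[-0.016, 0, 0.011, 0, 0, 0.004, 0.5], [-0.031, 0.001, 0.023, 0, 0, 0.004, 0.5], [-0.031, 0.001, 0.023, 0, 0, 0.004, 0.5], [-0.031, 0.001, 0.023, 0, 0, 0.004, 0.5], [-0.031, 0.001, 0.023, 0, 0, 0.004, 0.5]])

```text
clock: 15.9
eef_pos: [0.6013, -0.1957, 0.1685]
orientation: [0.63, 0.705, -0.217, 0.242]
wrist_force: [-0.3, 0.6, 0.1]
grip_width: 0.0503
grasp_force: 31.5
```

```bash
python3 -c "
from h import *
s=sense();print(s['wrist_force'],s['eef_pos'])
inc([.6007,-.1954,.126],38,s)
"
```

```text
[-0.2781  0.6455  0.0549] [ 0.6013 -0.1957  0.1685]
row [ 0.033  -0.0007  0.0416] [-0.0011 -0.001  -0.0016] dist 0.04247088460576107
```

>>> arm_command(increments=[[0.006, 0, 0.008, 0, 0, 0, 0.5], [0.012, -0.0007, 0.016, 0, 0, 0, 0.5], [0.018, -0.0007, 0.023, 0, 0, 0, 0.5], [0.024, -0.0007, 0.03, 0, 0, 0, 0.5], [0.029, -0.0007, 0.037, 0, 0, 0, 0.5], [0.033, -0.0007, 0.042, 0, 0, 0, 0.5], [0.033, -0.0007, 0.042, 0, 0, 0, 0.5], [0.033, -0.0007, 0.042, 0, 0, 0, 0.5]])

```text
clock: 16.7
eef_pos: [0.6009, -0.1967, 0.1258]
orientation: [0.631, 0.704, -0.217, 0.243]
wrist_force: [-0.1, 0.2, -0.5]
grip_width: 0.0499
grasp_force: 31.5
```

>>> arm_command(increments=[[0.001, 0, 0.0015, 0, 0, 0, 0.5], [0.0023, 0, 0.003, 0, 0, 0, 0.5], [0.0035, 0, 0.0045, 0, 0, 0, 0.5], [0.0035, 0, 0.0045, 0, 0, 0, 0.5], [0.0035, 0, 0.0045, 0, 0, 0, 0.5]])

```text
clock: 17.2
eef_pos: [0.6009, -0.1966, 0.1213]
orientation: [0.631, 0.704, -0.217, 0.243]
wrist_force: [-0.6, 0.6, -0.5]
grip_width: 0.0503
grasp_force: 31.5
```

>>> arm_command(increments=[[0.0015, 0, 0.0, 0, 0, 0, 0.5], [0.0025, 0, 0.001, 0, 0, 0, 0.5], [0.0025, 0, 0.001, 0, 0, 0, 0.5]])

```text
clock: 17.5
eef_pos: [0.6006, -0.1955, 0.1192]
orientation: [0.631, 0.705, -0.217, 0.242]
wrist_force: [0.7, -0.9, 0.4]
grip_width: 0.0501
grasp_force: 31.5
```

>>> arm_command(increments=[[0.0008, 0, 0.001, 0, 0, 0, 0.5], [0.0008, 0, 0.001, 0, 0, 0, 0.5], [0.0008, 0, 0.001, 0, 0, 0, 0.5]])

```text
clock: 17.8
eef_pos: [0.601, -0.1956, 0.1187]
orientation: [0.631, 0.704, -0.217, 0.243]
wrist_force: [0.5, 0.6, 1.5]
grip_width: 0.0498
grasp_force: 31.6
```

>>> arm_command(increments=[[0.0006, 0, 0.0008, 0, 0, 0, 0.5], [0.0006, 0, 0.0008, 0, 0, 0, 0.5], [0.0006, 0, 0.0008, 0, 0, 0, 0.5]])

```text
clock: 18.1
eef_pos: [0.6015, -0.1957, 0.1185]
orientation: [0.631, 0.704, -0.217, 0.244]
wrist_force: [0.2, 0.3, 5.0]
grip_width: 0.05
grasp_force: 31.8
```

White seats at TCP z .1185, against an expected .1184. Releasing.

>>> arm_command(increments=[[0, 0, 0, 0, 0, 0, 0.65], [0, 0, 0, 0, 0, 0, 0.8], [0, 0, 0, 0, 0, 0, 0.9], [0, 0, 0, 0, 0, 0, 0.9], [0, 0, 0, 0, 0, 0, 0.9], [0, 0, -0.02, 0, 0, 0, 0.9], [0, 0, -0.05, 0, 0, 0, 1], [0, 0, -0.1, 0, 0, 0, 1], [0, 0, -0.15, 0, 0, 0, 1], [0, 0, -0.15, 0, 0, 0, 1], [0, 0, -0.15, 0, 0, 0, 1]])

```text
clock: 19.2
eef_pos: [0.5933, -0.1215, 0.2127]
orientation: [0.631, 0.705, -0.216, 0.243]
wrist_force: [0.2, 0.3, -1.4]
grip_width: 0.0856
grasp_force: 0.0
```

```bash
python3 -c "
from h import *
s,c=snap('wrist','w12.png');print(s['wrist_force'],s['eef_pos'])
wprof(c,range(160,290,8))
b=np.array([.6012,-.1957])-.0122*RX[:2];print(b)
print('lip',circ(c,s,b,.0315,.0714+.038),'rim',circ(c,s,b,.0255,.0714+.068))
Z=ori(38).as_matrix()[:,2]
p=grasp2tcp([.641,.061,.034],38)-Z*.1;print(p);inc(p,38,s)
"
```

```text
[ 0.2205  0.3014 -1.3856] [ 0.5933 -0.1215  0.2127]
160 267 377; 168 270 375; 176 306 341; 184 290 358; 192 282 365; 200 279 368; 208 222 369; 216 222 424; 224 287 361; 232 286 361; 240 285 362; 248 287 361; 256 295 352; 264 0 0; 272 323 369; 280 320 372; 288 320 373; 
[ 0.5998 -0.1836]
lip [277.6 177.3 368.7 235.4] rim [283.8 221.  362.6 265.2]
[0.6354 0.1105 0.0978]
row [ 0.3111  0.0843 -0.0603] [ 0.0012 -0.0008 -0.0033] dist 0.2623415831137324
```

>>> arm_command(increments=[[0.311, 0.084, -0.06, 0, 0, 0, 0.6], [0.311, 0.084, -0.06, 0, 0, 0, 0.6], [0.311, 0.084, -0.06, 0, 0, 0, 0.6], [0.311, 0.084, -0.06, 0, 0, 0, 0.6], [0.311, 0.084, -0.06, 0, 0, 0, 0.6], [0.311, 0.084, -0.06, 0, 0, 0, 0.6], [0.311, 0.084, -0.06, 0, 0, 0, 0.6], [0.311, 0.084, -0.06, 0, 0, 0, 0.6], [0.311, 0.084, -0.06, 0, 0, 0, 0.6], [0.311, 0.084, -0.06, 0, 0, 0, 0.6]])

```text
clock: 20.25
eef_pos: [0.6346, 0.1078, 0.0982]
orientation: [0.632, 0.704, -0.217, 0.243]
wrist_force: [-0.5, -0.7, -0.3]
grip_width: 0.051
grasp_force: 0.0
```

```bash
cat >> h.py <<'E'
def rprof(c,r):
    h=cv2.cvtColor(c['pixels'],cv2.COLOR_RGB2HSV);m=cv2.inRange(h,(0,150,60),(8,255,255))|cv2.inRange(h,(174,150,60),(179,255,255));m=cv2.morphologyEx(m,cv2.MORPH_OPEN,np.ones((3,3)));print(cv2.boundingRect(m))
    for y in r:
        x=np.nonzero(m[y])[0];print(y,x.min() if len(x) else 0,x.max() if len(x) else 0,end='; ')
    print()
E
python3 -c "
from h import *
s,c=snap('wrist','w13.png');print(s['wrist_force'],s['eef_pos'],s['joints'])
rprof(c,range(130,300,6))
b=[.641,.061]
print('plate lo',circ(c,s,b,.0285,.006),'plate hi',circ(c,s,b,.0285,.011),'knobtop',circ(c,s,b,.008,.039))
"
```

```text
[-0.4914 -0.6983 -0.2943] [0.6346 0.1078 0.0982] [ 0.4601  0.7088  0.0705  1.1937 -0.6163  2.0067]
(281, 175, 89, 80)
130 0 0; 136 0 0; 142 0 0; 148 0 0; 154 0 0; 160 0 0; 166 0 0; 172 0 0; 178 306 345; 184 294 357; 190 288 364; 196 284 367; 202 283 369; 208 281 369; 214 282 369; 220 285 366; 226 290 361; 232 299 352; 238 313 338; 244 313 338; 250 315 336; 256 0 0; 262 0 0; 268 0 0; 274 0 0; 280 0 0; 286 0 0; 292 0 0; 298 0 0; 
plate lo [281.6 176.5 370.2 233.3] plate hi [281.1 182.8 370.8 239.1] knobtop [312.7 242.8 339.5 257.5]
```

View pics/w13.png

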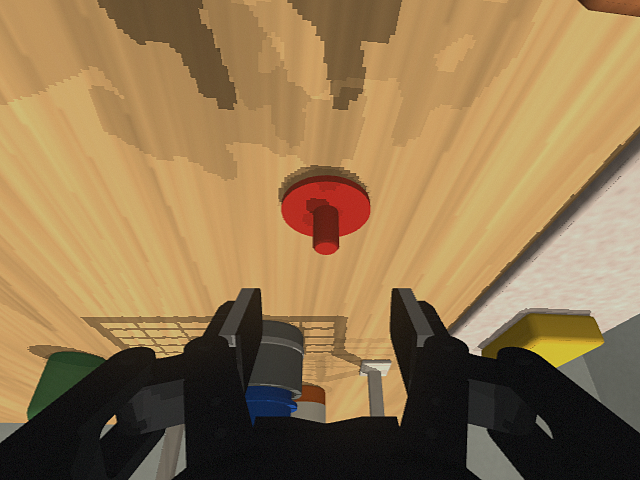

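The lid is at (325,207) with its knob end at (325,249), matching the prediction; the brush is clear, top right. Go in.

```bash
python3 -c "
from h import *
p=grasp2tcp([.641,.0615,.036],38);print(p);inc(p,38)"
```

```text
[0.6423 0.0499 0.021 ]
row [0.0015 0.0015 0.1211] [-0.0018 -0.0009 -0.006 ] dist 0.09690709243192482
```

>>> arm_command(increments=[[0, 0.001, 0.03, 0, 0, -0.006, 0.6], [0.001, 0.0015, 0.06, 0, 0, -0.006, 0.6], [0.0015, 0.0015, 0.09, 0, 0, -0.006, 0.6], [0.0015, 0.0015, 0.121, 0, 0, -0.006, 0.6], [0.0015, 0.0015, 0.121, 0, 0, -0.006, 0.6], [0.0015, 0.0015, 0.121, 0, 0, -0.006, 0.05], [0.0015, 0.0015, 0.121, 0, 0, -0.006, 0.05], [0.0015, 0.0015, 0.121, 0, 0, -0.006, 0.05], [0.0015, 0.0015, 0.121, 0, 0, -0.006, 0.05], [0.0015, 0.0015, 0.121, 0, 0, -0.006, 0.05], [0.0015, 0.0015, 0.121, 0, 0, -0.006, 0.05], [0.0015, 0.0015, 0.121, 0, 0, -0.006, 0.05]])

```text
clock: 21.5
eef_pos: [0.6433, 0.0524, 0.0214]
orientation: [0.629, 0.706, -0.216, 0.243]
wrist_force: [-0.8, 1.4, 6.6]
grip_width: 0.0149
grasp_force: 29.8
```

```bash
python3 -c "
from h import *
s,c=snap('wrist','w14.png');print(s['wrist_force'],s['eef_pos'],s['grip_width'],s['grasp_force'])
rprof(c,range(200,400,8))
b=[.641,.0615]
print('plate lo',circ(c,s,b,.0285,.006),'plate hi',circ(c,s,b,.0285,.011),'knobtop',circ(c,s,b,.008,.039))
"
```

```text
[-0.8132  1.3642  6.6131] [0.6433 0.0524 0.0214] 0.014863713775039648 29.769519567489624
(256, 220, 141, 127)
200 0 0; 208 0 0; 216 0 0; 224 294 357; 232 275 376; 240 264 387; 248 259 393; 256 257 394; 264 256 396; 272 256 395; 280 260 392; 288 268 383; 296 283 368; 304 306 345; 312 306 345; 320 306 346; 328 306 346; 336 306 346; 344 313 339; 352 0 0; 360 0 0; 368 0 0; 376 0 0; 384 0 0; 392 0 0; 
plate lo [250.2 222.  390.2 295.4] plate hi [248.8 233.5 391.5 305.1] knobtop [297.6 334.1 341.9 349.8]
```

>>> arm_command(increments=[[-0.008, 0, -0.01, 0, 0, 0, 0.05], [-0.025, 0, -0.032, 0, 0, 0, 0.05], [-0.05, 0, -0.064, 0, 0, 0, 0.05], [-0.075, 0, -0.096, 0, 0, 0, 0.05], [-0.1, 0, -0.128, 0, 0, 0, 0.05], [-0.113, 0, -0.145, 0, 0, 0, 0.05], [-0.113, 0, -0.145, 0, 0, 0, 0.05], [-0.113, 0, -0.145, 0, 0, 0, 0.05]])

```text
clock: 22.35
eef_pos: [0.6424, 0.0518, 0.1667]
orientation: [0.629, 0.706, -0.217, 0.242]
wrist_force: [-1.1, 0.1, -0.7]
grip_width: 0.0149
grasp_force: 29.4
```

```bash
python3 -c "
from h import *
s,c=snap('wrist','w15.png');print(s['wrist_force'],s['eef_pos'],s['grip_width'],s['grasp_force'])
rprof(c,range(216,350,16))
inc(np.array([.6009,-.1934,.169])-.035*RX,38,s)
"
```

```text
[-1.1477  0.1206 -0.7176] [0.6424 0.0518 0.1667] 0.014893805221592997 29.357111155986786
(255, 220, 142, 126)
216 0 0; 232 275 376; 248 259 393; 264 255 396; 280 260 392; 296 283 368; 312 306 345; 328 306 346; 344 313 338; 
row [-0.2026 -0.0864  0.1546] [-0.0015 -0.0014  0.0028] dist 0.21526256951966447
```

>>> arm_command(increments=[[-0.203, -0.086, 0.155, 0, 0, 0, 0.05], [-0.203, -0.086, 0.155, 0, 0, 0, 0.05], [-0.203, -0.086, 0.155, 0, 0, 0, 0.05], [-0.203, -0.086, 0.155, 0, 0, 0, 0.05], [-0.203, -0.086, 0.155, 0, 0, 0, 0.05], [-0.203, -0.086, 0.155, 0, 0, 0, 0.05], [-0.203, -0.086, 0.155, 0, 0, 0, 0.05], [-0.203, -0.086, 0.155, 0, 0, 0, 0.05], [-0.203, -0.086, 0.155, 0, 0, 0, 0.05]])

```text
clock: 23.3
eef_pos: [0.5981, -0.1579, 0.1687]
orientation: [0.628, 0.707, -0.217, 0.242]
wrist_force: [-0.4, -0.6, -0.6]
grip_width: 0.0147
grasp_force: 29.4
```

```bash
python3 -c "
from h import *
s,c=snap('wrist','w16.png');print(s['wrist_force'],s['eef_pos'])
rprof(c,range(216,340,24));wprof(c,range(140,340,8))
b=[.5998,-.1836]
print('lip',circ(c,s,b,.0315,.0714+.038),'rim',circ(c,s,b,.0255,.0714+.068))
l=s['eef_pos']-.0099*RX;print('lid',circ(c,s,l[:2],.0285,l[2]-.0214+.006))
inc(np.array([.6009,-.1934,.169]),38,s)
"
```

```text
[-0.3653 -0.563  -0.5934] [ 0.5981 -0.1579  0.1687]
(256, 220, 141, 127)
216 0 0; 240 265 387; 264 256 396; 288 268 383; 312 306 345; 336 306 346; 
140 256 387; 148 255 388; 156 253 389; 164 253 390; 172 255 388; 180 0 0; 188 301 344; 196 281 363; 204 272 373; 212 266 377; 220 266 379; 228 266 380; 236 0 0; 244 0 0; 252 0 0; 260 0 0; 268 0 0; 276 0 0; 284 0 0; 292 289 362; 300 287 365; 308 285 366; 316 283 368; 324 281 370; 332 290 361; 
lip [264.3 190.2 379.4 259. ] rim [270.8 248.6 372.1 298.9]
lid [253.3 221.  393.8 294.9]
row [-0.0353 -0.0016  0.0271] [-0.0008 -0.0008  0.0054] dist 0.03560247420611613
```

>>> arm_command(increments=[[-0.018, -0.001, 0.013, 0, 0, 0.005, 0.05], [-0.035, -0.0016, 0.027, 0, 0, 0.005, 0.05], [-0.035, -0.0016, 0.027, 0, 0, 0.005, 0.05], [-0.035, -0.0016, 0.027, 0, 0, 0.005, 0.05], [-0.035, -0.0016, 0.027, 0, 0, 0.005, 0.05], [-0.035, -0.0016, 0.027, 0, 0, 0.005, 0.05]])

```text
clock: 23.95
eef_pos: [0.6005, -0.1937, 0.1695]
orientation: [0.63, 0.705, -0.217, 0.243]
wrist_force: [0.8, 0.2, -0.3]
grip_width: 0.0146
grasp_force: 29.4
```

```bash
python3 -c "
from h import *
s,c=snap('wrist','w17.png');print(s['wrist_force'],s['eef_pos'])
rprof(c,range(216,340,24));wprof(c,range(100,240,8))
b=[.5998,-.1836]
print('lip',circ(c,s,b,.0315,.0714+.038),'rim',circ(c,s,b,.0255,.0714+.068))
l=s['eef_pos']-.0099*RX;print('lid',circ(c,s,l[:2],.0285,l[2]-.0214+.006))
inc(np.array([.6009,-.1934,.163]),38,s)
"
```

```text
[ 0.8275  0.1829 -0.2902] [ 0.6005 -0.1937  0.1695]
(256, 220, 141, 127)
216 0 0; 240 265 387; 264 256 396; 288 268 382; 312 306 345; 336 306 346; 
100 246 401; 108 246 402; 116 246 401; 124 248 399; 132 291 359; 140 277 374; 148 269 382; 156 264 387; 164 260 389; 172 259 391; 180 260 392; 188 261 390; 196 264 386; 204 270 381; 212 269 382; 220 268 383; 228 267 384; 236 0 0; 
lip [257.9 130.  391.2 222.9] rim [265.1 194.8 384.  264.7]
lid [253.1 221.1 393.6 294.9]
row [0.0052 0.0006 0.0062] [-0.0009 -0.0007 -0.0008] dist 0.006473374925447208
```

>>> arm_command(increments=[[0.002, 0, 0.003, 0, 0, 0, 0.05], [0.0052, 0, 0.0062, 0, 0, 0, 0.05], [0.0052, 0, 0.0062, 0, 0, 0, 0.05], [0.0052, 0, 0.0062, 0, 0, 0, 0.05]])

```text
clock: 24.4
eef_pos: [0.6, -0.1943, 0.1628]
orientation: [0.63, 0.705, -0.217, 0.242]
wrist_force: [-0.5, 0.6, -1.2]
grip_width: 0.0149
grasp_force: 29.4
```

>>> arm_command(increments=[[0.0008, 0, 0.001, 0, 0, 0, 0.05], [0.0015, 0, 0.002, 0, 0, 0, 0.05], [0.0023, 0, 0.003, 0, 0, 0, 0.05], [0.0023, 0, 0.003, 0, 0, 0, 0.05]])

```text
clock: 24.8
eef_pos: [0.6001, -0.1943, 0.1599]
orientation: [0.63, 0.705, -0.217, 0.242]
wrist_force: [-0.6, 0.5, 0.4]
grip_width: 0.0151
grasp_force: 29.4
```

>>> arm_command(increments=[[0.0012, 0, 0.0006, 0, 0, 0, 0.05], [0.0018, 0, 0.001, 0, 0, 0, 0.05], [0.0018, 0, 0.001, 0, 0, 0, 0.05]])

```text
clock: 25.1
eef_pos: [0.6001, -0.1936, 0.1584]
orientation: [0.63, 0.705, -0.217, 0.242]
wrist_force: [-0.4, -0.1, -0.4]
grip_width: 0.0148
grasp_force: 29.4
```

>>> arm_command(increments=[[0.0008, 0, 0.001, 0, 0, 0, 0.05], [0.0011, 0, 0.0015, 0, 0, 0, 0.05], [0.0011, 0, 0.0015, 0, 0, 0, 0.05]])

```text
clock: 25.4
eef_pos: [0.6001, -0.1937, 0.1569]
orientation: [0.63, 0.705, -0.217, 0.242]
wrist_force: [-0.1, 0.2, -0.2]
grip_width: 0.0148
grasp_force: 29.4
```

The plug is in the mouth with no force. About 2 mm remains.

>>> arm_command(increments=[[0.0008, 0, 0.001, 0, 0, 0, 0.05], [0.0011, 0, 0.0015, 0, 0, 0, 0.05], [0.0011, 0, 0.0015, 0, 0, 0, 0.05]])

```text
clock: 25.7
eef_pos: [0.6001, -0.1938, 0.1554]
orientation: [0.63, 0.705, -0.217, 0.242]
wrist_force: [-0.1, 0.2, -0.3]
grip_width: 0.0148
grasp_force: 29.4
```

>>> arm_command(increments=[[0.0004, 0, 0.0005, 0, 0, 0, 0.05], [0.0006, 0, 0.0008, 0, 0, 0, 0.05], [0.0006, 0, 0.0008, 0, 0, 0, 0.05]])

```text
clock: 26.0
eef_pos: [0.6002, -0.1938, 0.1548]
orientation: [0.63, 0.705, -0.217, 0.243]
wrist_force: [-0.5, 0.4, -0.6]
grip_width: 0.0147
grasp_force: 29.4
```

>>> arm_command(increments=[[0.0006, 0, 0.0008, 0, 0, 0, 0.05], [0.0006, 0, 0.0008, 0, 0, 0, 0.05], [0.0006, 0, 0.0008, 0, 0, 0, 0.05]])

```text
clock: 26.3
eef_pos: [0.6005, -0.1941, 0.1548]
orientation: [0.63, 0.704, -0.217, 0.243]
wrist_force: [-1.1, 0.0, 5.5]
grip_width: 0.0148
grasp_force: 29.8
```

>>> arm_command(increments=[[0.0004, 0, 0.0005, 0, 0, 0, 0.05], [0.0004, 0, 0.0005, 0, 0, 0, 0.05], [0.0004, 0, 0.0005, 0, 0, 0, 0.05]])

```text
clock: 26.6
eef_pos: [0.6007, -0.1942, 0.1548]
orientation: [0.63, 0.704, -0.217, 0.244]
wrist_force: [-1.4, 2.5, 7.2]
grip_width: 0.0145
grasp_force: 30.0
```

Seated at exactly the expected height. Releasing and retreating.

>>> arm_command(increments=[[0, 0, 0, 0, 0, 0, 0.25], [0, 0, 0, 0, 0, 0, 0.4], [0, 0, 0, 0, 0, 0, 0.55], [0, 0, 0, 0, 0, 0, 0.6], [0, 0, 0, 0, 0, 0, 0.6], [0, 0, -0.02, 0, 0, 0, 0.6], [0, 0, -0.05, 0, 0, 0, 0.6], [0, 0, -0.1, 0, 0, 0, 0.6], [0, 0, -0.15, 0, 0, 0, 0.6], [0, 0, -0.15, 0, 0, 0, 0.6], [0, 0, -0.15, 0, 0, 0, 0.6]])

```text
clock: 27.7
eef_pos: [0.5927, -0.1197, 0.2485]
orientation: [0.63, 0.705, -0.216, 0.243]
wrist_force: [-0.0, 0.2, -0.9]
grip_width: 0.0516
grasp_force: 0.0
```

```bash
python3 -c "
from h import *
s,c=snap('wrist','w18.png');print(s['wrist_force'],s['eef_pos'],s['grasp_force'])
rprof(c,range(160,290,8))
wprof(c,range(120,200,8))
b=np.array([.6007,-.1942])-.0099*RX[:2];w=[.5998,-.1836];print(b)
print('plate lo',circ(c,s,b,.0285,.1394),'hi',circ(c,s,b,.0285,.1444),'knob',circ(c,s,b,.008,.1724),'wlip',circ(c,s,w,.0315,.0714+.038),'blip',circ(c,s,w,.0375,.0294+.048))
"
```

```text
[-0.0092  0.2108 -0.8585] [ 0.5927 -0.1197  0.2485] 0.0
(284, 176, 81, 72)
160 0 0; 168 0 0; 176 324 327; 184 296 353; 192 288 360; 200 285 363; 208 284 364; 216 287 362; 224 294 354; 232 313 337; 240 313 335; 248 0 0; 256 0 0; 264 0 0; 272 0 0; 280 0 0; 288 0 0; 
120 272 373; 128 272 374; 136 273 373; 144 300 349; 152 289 359; 160 283 363; 168 222 365; 176 222 424; 184 222 424; 192 222 424; 
[ 0.5996 -0.1844]
plate lo [282.9 176.8 363.6 228.9] hi [282.5 182.5 364.  234.2] knob [311.1 236.6 335.4 250.2] wlip [281.7 141.2 365.7 201. ] blip [276.6 104.9 370.7 177.7]
```

```bash
python3 -c "
from station import finish_job
print(finish_job())"
```

```text
the job is handed in; nothing more can be done
None
```

The job is handed in, with no score returned: blue cup on the tub's insert, white cup home in the blue, red lid level and seated on the white, all released at 27.7 s of the 72 s allowed.

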